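# Change over the reels in a safety-capped solder canister

### The job

Change over the solder canister: push its safety cap down and turn it to free it, take it off, then take the empty reel off the post and put it in the scrap bin. Next thread every full reel lying on the bench flat down onto the post, one on another, and refit the cap: push it down and turn it back until it locks. Leave the other things on the bench where they are.

Things in the scene. Friction and masses are not known exactly. Their poses are not given: they have to be found in the camera images.
- pot: Low round base (aluminium rim, black floor) of the solder canister, fixed to the bench, 128 mm across, 25 mm high; origin: centre of its underside, on the bench, z up. Its inward flange (opening 97 mm across, top at 25 mm) has two opposite gaps for the cap's lugs. From a gap the lugs, pushed down, run clockwise (from above) under the flange to the locked place, where they lie along the base's x axis; stops at both ends.
- post_tip (a point): Tip of the upright steel post at the centre of the base: 10 mm thick, tip 88 mm above the bench, tapered over its last 6 mm. At its foot a round step 40 mm across, its top 22 mm above the bench, carries the lowest reel.
- gap (a point): Middle of one of the two gaps in the base's flange, 54 mm from the post's axis, 25 mm above the bench: 60 degrees counter-clockwise (from above) from the base's x axis, 26 degrees wide. The other gap is opposite. The lugs pass down or up only here.
- cap: Loose grey push-and-turn safety cap, 0.22 kg: an upside-down cup 92 mm across, 90 mm high, 86 mm deep inside, wall 4 mm. Two lugs at its lower edge on the +x and -x sides, 13 mm wide, 7 mm high, reach 57 mm from the axis; a half turn makes no difference. Origin: centre of the lower edge, z up. At the start it is locked: x axis along the base's x axis, origin 12 mm above the bench, lugs 4 mm up in notches.
- cap_bar (a point): Middle of the bar handle on the cap, 104 mm above its lower edge: 76 mm long along the cap's x axis, 26 mm wide, 28 mm high. To free the cap push it down 5 to 6 mm (4 clears the notches, 7 is the end; spring 7 N rising to 15 N), turn 60 degrees counter-clockwise from above while down, lift. In the gaps it rests at 14 mm: to lock, push down 8 mm, turn 60 degrees clockwise to the stop, let it rise.
- seal (a joint): Sprung seal ring inside the base on which the cap's lower edge presses: 0 when up (ring top 14 mm above the bench), grows as it is pushed down (m), end stop at 0.009; about 5 N at 0, plus 1.2 N per mm. It reads about 0.002 while the cap is locked.
- empty: Empty solder reel, white plastic, bare thin core: 50 mm across, 20 mm high, 16 mm hole, 30 g, lying flat. Origin: centre of its underside, z along the hole. At the start it sits on the post under the cap, underside 22 mm above the bench.
- bin: Open square grey scrap bin, fixed, 150 by 150 mm, 40 mm high, walls and floor 4 mm. Origin: centre of its underside, on the bench. It may stand on the left or the right.
- mat: Flat square black rubber mat, fixed, 150 by 150 mm, 3 mm thick, kept clear: a handy place to stand the cap meanwhile. Origin: centre of its underside. It lies on the side opposite to the bin.
- reel_a: Full solder reel, white flanges with grey wire wound to the rim, lying flat on the bench: 50 mm across, 20 mm high, 16 mm hole through it, about 120 g. Origin: centre of its underside, z along the hole. Two or three of the four are there; the others are absent (None).
- reel_b: Full solder reel, white flanges with grey wire wound to the rim, lying flat on the bench: 50 mm across, 20 mm high, 16 mm hole through it, about 120 g. Origin: centre of its underside, z along the hole. Two or three of the four are there; the others are absent (None).
- reel_c: Full solder reel, white flanges with grey wire wound to the rim, lying flat on the bench: 50 mm across, 20 mm high, 16 mm hole through it, about 120 g. Origin: centre of its underside, z along the hole. Two or three of the four are there; the others are absent (None).
- reel_d: Full solder reel, white flanges with grey wire wound to the rim, lying flat on the bench: 50 mm across, 20 mm high, 16 mm hole through it, about 120 g. Origin: centre of its underside, z along the hole. Two or three of the four are there; the others are absent (None).
- flux_bottle: Bystander, loose: small round dropper bottle, 34 mm across, 90 mm high; origin under its centre.
- screwdriver: Bystander, loose: yellow-handled screwdriver, 170 mm, lying; origin below its middle, x along it.
- brush: Bystander, loose: wooden-handled brush, 160 mm, lying; origin below its middle, x along it.
- marker: Bystander, loose: green marker pen, 110 mm, lying; origin below its middle, x along it.
- tape_roll: Bystander, loose: roll of amber tape, 60 mm across, 19 mm high; origin under its centre.
- tip_tin: Bystander, loose: small aluminium tin, 40 mm across, 28 mm high; origin under its centre.
- tweezers: Bystander, loose: steel tweezers, 120 mm, lying; origin below their middle, x along them.

How it is judged:
On the way, in this order (a step that is already met when the one before it is completed fails the run):
1. the cap is off the canister (horizontal distance between cap and pot above 0.11 m), for 0.2 s.
2. the empty reel lies in the scrap bin (x of empty in the frame of bin between -0.065 and 0.065 m and y of empty in the frame of bin between -0.065 and 0.065 m and height (world z) of empty below 0.045 m and linear speed of empty below 0.05 m/s), for 0.2 s.
3. all full reels are on the post (horizontal distance between each of reel_a, reel_b, reel_c, reel_d and pot below 0.006 m and z of each of reel_a, reel_b, reel_c, reel_d in the frame of pot below 0.066 m and angle between each of reel_a, reel_b, reel_c, reel_d's own z axis and vertical below 0.2 rad and linear speed of each of reel_a, reel_b, reel_c, reel_d below 0.05 m/s), for 0.2 s.
4. the cap is locked on again (horizontal distance between cap and pot below 0.005 m and z of cap in the frame of pot between 0.0095 and 0.0135 m and angle between the x axis of cap and the x axis of pot, either way round below 0.16 rad and angle between cap's own z axis and vertical below 0.06 rad and linear speed of cap below 0.03 m/s), for 0.2 s.
At the end, for the whole second after the job is handed in: Cap locked on the base: centred within 5 mm, origin 9.5 to 13.5 mm above the bench, lugs within 9 degrees of the base's x axis, upright; every full reel present flat on the post within 6 mm of its axis, undersides below 66 mm; the empty reel at rest in the bin (all of step 2 and all of step 3 and all of step 4); the robot touches nothing.
It fails at once if a bystander is moved more than 3 cm (distance of any of flux_bottle, screwdriver, brush, marker, tape_roll, tip_tin, tweezers from where it was at the start of the episode above 0.03 m).
Of reel_a, reel_b, reel_c, reel_d only 2 to 3 are there at a start; the rules pass over those that are not, and their reading is None.
At some moment in a run one of reel_a, reel_b, reel_c, reel_d may be knocked a few centimetres aside while the robot is not near it.
It also fails if it takes over 210 s, if anything falls off the work surface, if the arm or the gripper's body presses on something with over 40 N, if the wrist force passes 120 N, or if a joint passes its speed limit or range.

### The arm

A 6-joint arm with a two-finger parallel gripper is mounted at the origin on the work surface. World frame = base frame: x ahead of the robot, y to its left, z up, the work surface at z = 0. Lengths are in m, angles in rad, forces in N, time in s.
With the tool pointing down it reaches from about 0.25 to 0.725 m from the base axis. Payload 4 kg.
Tool frame: the origin (TCP) lies between the finger pads; the fingertips stand 8 mm ahead of it and the grasp point (between the pads) lies 11 mm behind it; z points along the fingers, y is the line along which they close (so a half turn about z gives the same grasp; the last joint's range is limited). The gripper opens to 85 mm and grips with 20 to 120 N. Pads are 22 mm wide; open, the fingers measure 114 mm over their backs; the gripper's body (76 mm by 85 mm) begins 54 mm behind the grasp point. The pads swing forward as they close: fully open they stand 13 mm farther back than shut.
Start: joints at [-1.317, 0.241, 0.005, 1.335, 0, 1.571], TCP at [0.126, -0.484, 0.239] pointing down, gripper open.
Joint ranges: [-2.72, 2.72], [-1.05, 1.87], [-1.09, 1.28], [-1.99, 2.15], [-1.42, 1.44], [-3.14, 3.14]. Speed limits (rad/s): [2.79, 2.79, 3.14, 3.14, 3.14, 3.14].

### API

Orientations are given as a unit quaternion [x, y, z, w].
In Python, from workcell import status, viewer, bot gives the robot as it stands.
- The arm moves only by the tool servo_tool, never from a script. Its argument "commands" is a list of rows, each a list of 5 numbers: the finger opening in mm, from 0 to 85.4, then the shift along the tool's x, y, z in mm, then the turn about the tool's z in rad. A call has 1 to 20 rows; each row shifts and turns the commanded pose from where the row before left it, along the tool's axes as they then stand; what a row does not reach is not made up. A row lasts 1/8 s, in which the tool goes at most 62.5 mm and 10.7 degrees, less where a joint would pass 70% of its speed; a pose out of reach is approached as far as the arm can. A call is refused whole if a number of a shift passes 62.5 or a number of a turn 0.188, either way. A call with a gripper value outside its range is refused whole. The fingers move at their own pace and stop on an object; the grip force is fixed at half the most. Time passes only in rows, so rows that do not move let the fingers close. It gives the time, the measured TCP pose, the force, the opening and the grip force at its end, in the units of the state.
- status.get_obs(): the state, without advancing time (a new reading comes with each control period).
- viewer.camera(name): name is "scene" or "top" or "wrist"; returns (picture, depth): 384x512x3 uint8, red, green, blue; 384x512 float32, m along the optical axis (not along the pixel's ray), 0 where there is no reading.
- viewer.get_calibration(name): a dict with "camera_matrix" (3x3 intrinsics, pixels), "R" (3x3) and "t" (3): a world point X has camera coordinates R X + t; the wrist camera has in their place "T_tool_cam" (4x4, takes a point from camera to tool coordinates, whose origin is the TCP and whose axes are the flange's). Camera axes: x right, y down, z forward; pixel columns grow to the right and rows downward; lengths in m; the calibration is good to about 2 mm. A picture is of the moment at which its call begins: read the wrist's pose just before it. get_calibration takes no time and is no camera call.
- bot.job_done(): hands the job in; it is judged then, once.
Trained networks look in the newest picture that a camera, given by its name, has taken for a name from the list of things; names that differ only in an ending like _2 or _b are one class to them, and where a whole thing is asked for, a point or a joint stands for the part that bears it (a point fixed in the world has none). Each returns a list of dicts, best first, with "p" (0 to 1); they miss things now and then, are a little off and sometimes report something else, mostly with a low value. They report only what shows in the picture. A call takes as long as a camera call.
- viewer.masks_of(camera, label): "mask" (384x512 bool, what is visible of it) and "pixel" ([row, column] in pixels, amid what is visible of it).
- viewer.spot_point(camera, label): "pixel" ([row, column] in pixels: a listed point, or the origin of a listed thing).
The state is a dict: "clock": time; "joint_pos": joint angles; "joint_vel": joint speeds; "tau": joint torques, N m; "eef_pos": TCP position; "tool_rot": TCP orientation; "ft_force": force on the tool from outside, world axes, zero at the start; "ft_torque": the same for the moment, N m; "grip_width": finger opening in m; "grasp_force": force on a finger pad.
Only numpy, scipy, OpenCV 4.12 (cv2) and the standard library are available. Lean on these libraries where they do the work, as an engineer would, in place of code of your own. Each camera call takes 0.05 s, during which the arm holds its last target. There are 200 camera calls.

## Working session

There is one attempt and no reset: what is moved stays moved. The work goes in short steps, Python scripts to look and compute and a tool call to move; the robot and the scene stay as the last step left them, time stands still between calls to the robot, and variables do not carry over. Pictures are saved under pics/ and viewed, at most 14 in all, crops included, and the job is handed in when it is done.

Besides the shell and the picture viewer there is one more tool, called after "Call:" by a JSON object that holds its "op" and its "data". servo_tool: Moves the arm, as the interface text tells. Its arguments: {"type":"object","properties":{"commands":{"type":"array"}},"required":["commands"]}

```bash
ls; mkdir -p pics; cat > h.py <<'E'
import numpy as np, cv2
from workcell import status, viewer, bot
from scipy.spatial.transform import Rotation as Ro
def cam(name):
    o=status.get_obs(); im,d=viewer.camera(name); c=viewer.get_calibration(name); K=np.array(c['camera_matrix'])
    if name=='wrist':
        T=np.array(c['T_tool_cam']); W=np.eye(4); W[:3,:3]=Ro.from_quat(o['tool_rot']).as_matrix(); W[:3,3]=o['eef_pos']
        M=W@T; R=M[:3,:3]; p=M[:3,3]
    else:
        R=np.array(c['R']).T; p=-R@np.array(c['t'])
    return im,d,K,R,p
def cloud(d,K,R,p):
    v,u=np.mgrid[:d.shape[0],:d.shape[1]]
    P=np.stack([(u-K[0,2])/K[0,0]*d,(v-K[1,2])/K[1,1]*d,d],-1)@R.T+p
    P[d<=0]=np.nan
    return P
def ray(px,z,K,R,p):
    r=R@np.array([(px[1]-K[0,2])/K[0,0],(px[0]-K[1,2])/K[1,1],1]); return p+r*(z-p[2])/r[2]
def save(n,im): cv2.imwrite('pics/'+n+'.png',im[:,:,::-1])
E
python3 - <<'E'
from h import *
o=status.get_obs();print(o)
for n in ['top','scene']:
    im,d,K,R,p=cam(n);save(n+'0',im);P=cloud(d,K,R,p);print(n,p)
    for l,z in [('pot',0),('cap',.012),('cap_bar',.116),('gap',.025),('bin',0),('mat',0),('reel_a',0),('flux_bottle',0),('tape_roll',0),('tip_tin',0)]:
        for r in viewer.spot_point(n,l)[:5]: print(l,round(r['p'],2),np.round(r['pixel']),np.round(ray(r['pixel'],z,K,R,p),3))
E
```

```text
pics
{'clock': 0.0, 'joint_pos': array([-1.31703094e+00,  2.41433848e-01,  3.70574711e-03,  1.33522655e+00,
        2.54953725e-05,  1.57081306e+00]), 'joint_vel': array([ 6.86342584e-04,  4.80222299e-05,  3.20850534e-05, -1.88053523e-04,
       -2.81759804e-04, -3.65717170e-04]), 'tau': array([-5.34280516e-04, -3.72317004e+01,  2.52410710e+01,  1.68775331e-02,
       -8.50356832e-05, -1.10950204e-06]), 'eef_pos': array([ 0.12537309, -0.48337025,  0.23839549]), 'tool_rot': array([ 9.91961668e-01,  1.26534127e-01, -1.23923356e-04, -1.07209664e-03]), 'ft_force': array([ 0.86298788, -1.17281898,  0.7655265 ]), 'ft_torque': array([ 0.02466481, -0.00669189,  0.00893574]), 'grasp_force': 0.0, 'grip_width': 0.08528176456687772}
top [0.51546593 0.01462744 0.99467435]
pot 0.66 [159. 259.] [ 0.685 -0.005  0.   ]
cap 0.75 [224. 250.] [0.517 0.016 0.012]
cap_bar 0.58 [226. 253.] [0.512 0.01  0.116]
gap 0.96 [220. 237.] [0.526 0.05  0.025]
bin 0.87 [259. 400.] [ 0.434 -0.361  0.   ]
bin 0.27 [186. 390.] [ 0.617 -0.339  0.   ]
mat 0.7 [250. 116.] [0.45  0.352 0.   ]
reel_a 0.76 [167. 347.] [ 0.665
[... 394 characters left out ...]
 [202. 245.] [0.516 0.002 0.012]
cap_bar 0.59 [167. 244.] [0.508 0.004 0.116]
cap_bar 0.37 [279. 124.] [ 0.721 -0.339  0.116]
gap 0.93 [199. 266.] [0.541 0.051 0.025]
gap 0.7 [167. 243.] [0.392 0.058 0.025]
gap 0.54 [251. 271.] [ 0.705 -0.026  0.025]
bin 0.59 [232.  92.] [ 0.445 -0.369  0.   ]
mat 0.86 [160. 339.] [0.453 0.348 0.   ]
mat 0.33 [203. 247.] [0.51  0.011 0.   ]
mat 0.28 [198. 374.] [0.638 0.327 0.   ]
reel_a 0.67 [278. 176.] [ 0.665 -0.234  0.   ]
reel_a 0.58 [177. 293.] [0.465 0.179 0.   ]
flux_bottle 0.6 [248. 271.] [ 0.677 -0.01   0.   ]
flux_bottle 0.18 [189. 348.] [0.576 0.288 0.   ]
tape_roll 0.76 [186. 347.] [0.566 0.293 0.   ]
tip_tin 0.85 [241. 315.] [0.703 0.095 0.   ]
```

View pics/top0.png

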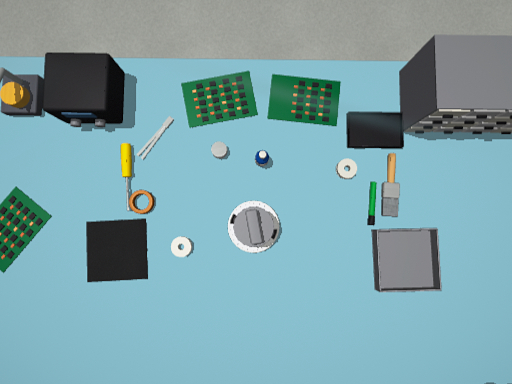

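View pics/scene0.png

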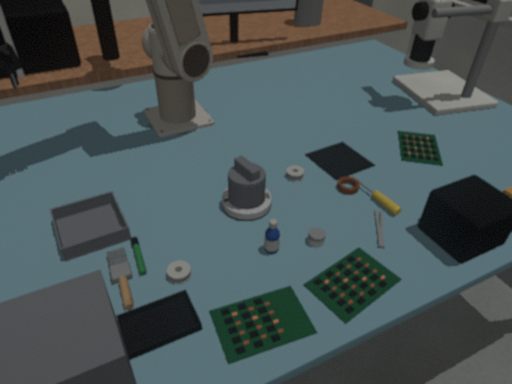

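```bash
python3 - <<'E'
from h import *
for n in ['top','scene']:
    im,d,K,R,p=cam(n);P=cloud(d,K,R,p)
    near=(np.abs(P[...,0]-.51)<.06)&(np.abs(P[...,1]-.005)<.06)
    def fit(m,t):
        q=P[m][:,:2].astype(np.float32)
        if len(q)>5:
            r=cv2.minAreaRect(q);print(n,t,len(q),np.round(r[0],4),np.round(r[1],4),round(r[2],1),'z',np.median(P[m][:,2]).round(4), 'mean',q.mean(0).round(4))
    z=P[...,2]
    fit(near&(z>.110),'bar'); fit(near&(z>.092)&(z<.107),'captop')
    for r in viewer.masks_of(n,'reel_a'):
        m=r['mask'];print(r['p'],r['pixel'],m.sum()); fit(m&(z>.015)&(z<.025),'reel')
    for l in ['bin','mat','pot']:
        for r in viewer.masks_of(n,l)[:1]: fit(r['mask']&~np.isnan(z),l)
    for r in viewer.spot_point(n,'gap')[:2]: print('gap',r['p'],ray(r['pixel'],.025,K,R,p))
E
```

```text
top bar 402 [0.5128 0.0094] [0.0754 0.0258] 10.7 z 0.1299 mean [0.5128 0.0094]
top captop 902 [0.5129 0.0099] [0.091  0.0914] 0.2 z 0.1023 mean [0.5125 0.0095]
0.6 [167.8, 345.4] 326
top reel 279 [ 0.6606 -0.2246] [0.0483 0.048 ] 38.2 z 0.0204 mean [ 0.6605 -0.2244]
0.53 [247.1, 180.3] 383
top reel 295 [0.4624 0.187 ] [0.0474 0.0478] 45.6 z 0.0203 mean [0.4621 0.1872]
top bin 4146 [ 0.4362 -0.3747] [0.1498 0.1698] 1.5 z 0.005 mean [ 0.4332 -0.3713]
top mat 3650 [0.4519 0.3513] [0.1517 0.1527] 3.8 z 0.0033 mean [0.4512 0.3504]
top pot 821 [0.514 0.011] [0.1292 0.1228] 70.4 z 0.0252 mean [0.5127 0.0122]
gap 0.85 [0.5300055  0.05231627 0.025     ]
scene bar 347 [0.5128 0.0078] [0.076 0.027] 11.1 z 0.1283 mean [0.5187 0.0048]
scene captop 485 [0.517  0.0063] [0.0909 0.0858] 72.7 z 0.1016 mean [ 0.5261 -0.0022]
0.63 [174.4, 291.9] 247
scene reel 157 [0.4606 0.1867] [0.0453 0.0544] 57.9 z 0.0199 mean [0.4625 0.1854]
0.37 [203.3, 385.1] 294
scene reel 179 [0.6729 0.3274] [0.0921 0.0244] 3.7 z 0.0215 mean [0.6797 0.3241]
scene bin 3698 [ 0.4073 -0.3668] [0.2112 0.1614] 1.6 z 0.0059 mean [ 0.4302 -0.3694]
scene mat 1411 [0.4502 0.3482] [0.1522 0.1525] 4.1 z 0.0031 mean [0.4541 0.3474]
scene pot 741 [0.5195 0.01  ] [0.1346 0.1172] 72.9 z 0.0218 mean [ 0.544  -0.0071]
gap 0.62 [0.53070541 0.0535364  0.025     ]
```

Cap sits mid-bench (226,254), bin right (260,406), mat left (250,117), two reels at (168,346) and (246,181); base yaw about 10.7°.

```bash
cat >> h.py <<'E'
def go(x,y,z,yaw=None):
    "turn (do it first), then tool shifts in mm to reach TCP target"
    o=status.get_obs(); Rm=Ro.from_quat(o['tool_rot']).as_matrix(); y0=np.arctan2(Rm[1,0],Rm[0,0])
    t=0 if yaw is None else (y0-yaw+np.pi/2)%np.pi-np.pi/2
    Rn=Rm@Ro.from_euler('z',t).as_matrix()
    s=Rn.T@(np.array([x,y,z])-o['eef_pos'])*1e3
    print('clock %.2f tcp'%o['clock'],o['eef_pos'].round(4),'yaw %.2f'%np.degrees(y0),'j6 %.2f'%o['joint_pos'][5],'F',o['ft_force'].round(1),'w %.4f g %.1f'%(o['grip_width'],o['grasp_force']),'| turn %.4f'%t,'shift',s.round(1),'dist %.0f'%np.linalg.norm(s))
E
python3 -c "
from h import *
go(.513,.009,.22,np.radians(10.7))"
```

```text
clock 1.70 tcp [ 0.1255 -0.484   0.2393] yaw 14.54 j6 1.57 F [ 0.2 -0.7  0.2] w 0.0855 g 0.0 | turn 0.0671 shift [ 472.2 -412.5   19.3] dist 627
```

Call:
{"op": "servo_tool", "data": {"commands": [[60,0,0,0,0.067],[60,39.3,-34.4,1.6,0],[60,39.3,-34.4,1.6,0],[60,39.3,-34.4,1.6,0],[60,39.3,-34.4,1.6,0],[60,39.3,-34.4,1.6,0],[60,39.3,-34.4,1.6,0],[60,39.3,-34.4,1.6,0],[60,39.3,-34.4,1.6,0],[60,39.3,-34.4,1.6,0],[60,39.3,-34.4,1.6,0],[60,39.3,-34.4,1.6,0],[60,39.3,-34.4,1.6,0],[60,0,0,0,0],[60,0,0,0,0]]}}

```text
clock: 3.58
eef_pos: [0.5118, 0.0092, 0.2198]
tool_rot: [0.996, 0.094, -0.001, 0.0]
ft_force: [0.3, -0.1, -0.5]
grip_width: 0.0602
grasp_force: 0.0
```

```bash
python3 - <<'E'
from h import *
im,d,K,R,p=cam('wrist');save('w1',im);P=cloud(d,K,R,p);z=P[...,2]
near=(np.abs(P[...,0]-.51)<.07)&(np.abs(P[...,1]-.005)<.07)
for m,t in [(near&(z>.122)&(z<.14),'bar'),(near&(z>.09)&(z<.107),'captop')]:
    q=P[m][:,:2].astype(np.float32); print(t,len(q))
    if len(q)>9:
        r=cv2.minAreaRect(q);print(r,np.median(z[m]))
go(.513,.009,.113,np.radians(10.7))
E
```

```text
bar 3368
((0.5112907290458679, 0.009067825973033905), (0.0751803070306778, 0.026071494445204735), 10.748127937316895) 0.12924110943064474
captop 6293
((0.5128346085548401, 0.009327542036771774), (0.08993025869131088, 0.09341978281736374), 11.107160568237305) 0.10143288359379976
clock 3.62 tcp [0.5116 0.0087 0.22  ] yaw 10.67 j6 2.97 F [-0.   0.1  0.1] w 0.0598 g 0.0 | turn -0.0005 shift [ 1.50e+00 -1.00e-01  1.07e+02] dist 107
```

View pics/w1.png

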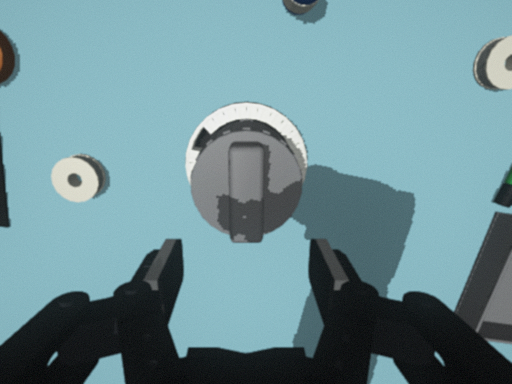

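Wrist view shows the cap's bar upright at (192,247), aligned with the open fingers; go down and grip.

Call:
{"op": "servo_tool", "data": {"commands": [[60,0.5,0,40,0],[60,0,0,40,0],[60,0,0,26,0],[60,0,0,0,0],[15,0,0,0,0],[15,0,0,0,0],[15,0,0,0,0],[15,0,0,0,0]]}}

```text
clock: 4.62
eef_pos: [0.5139, 0.0092, 0.1156]
tool_rot: [0.996, 0.093, 0.002, 0.0]
ft_force: [-0.2, -1.2, 4.8]
grip_width: 0.0249
grasp_force: 60.5
```

Call:
{"op": "servo_tool", "data": {"commands": [[15,0,0,3,0],[15,0,0,3,0],[15,0,0,0,0],[15,0,0,0,0]]}}

```text
clock: 5.12
eef_pos: [0.5141, 0.0092, 0.1105]
tool_rot: [0.996, 0.093, 0.002, 0.0]
ft_force: [-2.4, -0.7, 11.2]
grip_width: 0.0248
grasp_force: 61.3
```

Call:
{"op": "servo_tool", "data": {"commands": [[15,0,0,1,0],[15,0,0,0,0],[15,0,0,0,-0.13],[15,0,0,0,-0.13],[15,0,0,0,0]]}}

```text
clock: 5.75
eef_pos: [0.5151, 0.0096, 0.1101]
tool_rot: [0.975, 0.222, 0.003, 0.0]
ft_force: [-0.7, -0.3, 12.3]
grip_width: 0.0248
grasp_force: 61.4
```

```bash
python3 -c "
from h import *
print(status.get_obs()['ft_torque'])
go(.513,.009,.11,np.radians(70.7))"
```

```text
[0.11269578 0.29086294 0.2021786 ]
clock 5.75 tcp [0.5151 0.0096 0.1101] yaw 25.67 j6 2.71 F [-0.7 -0.3 12.3] w 0.0248 g 61.4 | turn -0.7860 shift [-1.3 -1.8  0.1] dist 2
```

Call:
{"op": "servo_tool", "data": {"commands": [[15,0,0,0,-0.13],[15,0,0,0,-0.13],[15,0,0,0,-0.13],[15,0,0,0,-0.13],[15,0,0,0,-0.13],[15,0,0,0,-0.13],[15,0,0,0,0],[15,0,0,0,0]]}}

```text
clock: 6.75
eef_pos: [0.5137, 0.0098, 0.1096]
tool_rot: [0.817, 0.576, 0.002, 0.001]
ft_force: [-3.4, 0.5, 12.3]
grip_width: 0.0247
grasp_force: 61.5
```

```bash
python3 -c "
from h import *
print(status.get_obs()['ft_torque'])
go(.513,.009,.11,np.radians(70.7))"
```

```text
[0.2614181  0.84912762 0.19232335]
clock 6.75 tcp [0.5137 0.0098 0.1096] yaw 70.34 j6 1.93 F [-3.4  0.5 12.3] w 0.0247 g 61.5 | turn -0.0062 shift [-1.  -0.4 -0.4] dist 1
```

Call:
{"op": "servo_tool", "data": {"commands": [[15,0,0,-8,0],[15,0,0,-8,0],[15,0,0,-8,0],[15,0,0,0,0]]}}

```text
clock: 7.25
eef_pos: [0.513, 0.0093, 0.1314]
tool_rot: [0.818, 0.576, 0.0, 0.0]
ft_force: [-1.1, 0.7, -2.1]
grip_width: 0.0246
grasp_force: 59.5
```

```bash
python3 -c "
from h import *
go(.451,.350,.225)"
```

```text
clock 7.25 tcp [0.513  0.0093 0.1314] yaw 70.29 j6 1.93 F [-1.1  0.7 -2.1] w 0.0246 g 59.5 | turn 0.0000 shift [ 299.8 -173.2  -93.7] dist 359
```

Call:
{"op": "servo_tool", "data": {"commands": [[15,0,0,-32,0],[15,0,0,-32,0],[15,0,0,-30,0],[15,15,-8.6,0,0],[15,33,-19.1,0,0],[15,33,-19.1,0,0],[15,33,-19.1,0,0],[15,33,-19.1,0,0],[15,33,-19.1,0,0],[15,33,-19.1,0,0],[15,33,-19.1,0,0],[15,33,-19.1,0,0],[15,20.8,-12,0,0],[15,0,0,0,0],[15,0,0,0,0],[15,0,0,30,0],[15,0,0,30,0],[15,0,0,30,0],[15,0,0,15,0],[15,0,0,0,0]]}}

```text
clock: 9.75
eef_pos: [0.4501, 0.3488, 0.119]
tool_rot: [0.818, 0.575, -0.001, 0.0]
ft_force: [-0.4, 0.4, -1.7]
grip_width: 0.025
grasp_force: 59.6
```

Call:
{"op": "servo_tool", "data": {"commands": [[15,0,0,5,0],[15,0,0,5,0],[15,0,0,3,0],[15,0,0,0,0]]}}

```text
clock: 10.25
eef_pos: [0.4507, 0.3502, 0.1073]
tool_rot: [0.818, 0.576, 0.0, -0.0]
ft_force: [-0.2, -0.6, -1.5]
grip_width: 0.025
grasp_force: 59.7
```

Call:
{"op": "servo_tool", "data": {"commands": [[15,0,0,2,0],[15,0,0,0,0]]}}

```text
clock: 10.5
eef_pos: [0.4507, 0.3501, 0.1072]
tool_rot: [0.818, 0.576, 0.001, -0.0]
ft_force: [-3.2, -3.0, 8.7]
grip_width: 0.0248
grasp_force: 61.1
```

Call:
{"op": "servo_tool", "data": {"commands": [[15,0,0,-2,0],[60,0,0,0,0],[60,0,0,0,0],[60,0,0,0,0],[60,0,0,-20,0],[60,0,0,-40,0],[60,0,0,-40,0]]}}

```text
clock: 11.38
eef_pos: [0.4504, 0.3499, 0.2077]
tool_rot: [0.818, 0.576, -0.001, 0.0]
ft_force: [0.9, 0.6, -1.5]
grip_width: 0.06
grasp_force: 0.0
```

```bash
python3 -c "
from h import *
go(.513,.0095,.225,np.radians(20))"
```

```text
clock 11.38 tcp [0.4504 0.3499 0.2077] yaw 70.29 j6 2.58 F [ 0.9  0.6 -1.5] w 0.0600 g 0.0 | turn 0.8777 shift [-57.6 341.3 -17.1] dist 347
```

Call:
{"op": "servo_tool", "data": {"commands": [[60,-33.3,19.3,-2,0],[60,-33.3,19.3,-2,0],[60,-33.3,19.3,-2,0],[60,-33.3,19.3,-2,0],[60,-33.3,19.3,-2,0],[60,-33.3,19.3,-2,0],[60,-33.3,19.3,-2,0],[60,-33.3,19.3,-2,0],[60,-33.3,19.3,-2,0],[60,0,0,0,0],[60,0,0,0,0]]}}

```text
clock: 12.75
eef_pos: [0.5129, 0.0095, 0.225]
tool_rot: [0.818, 0.576, 0.0, -0.0]
ft_force: [-0.1, -0.9, 0.3]
grip_width: 0.0596
grasp_force: 0.0
```

```bash
python3 - <<'E'
from h import *
im,d,K,R,p=cam('wrist');save('w2',im);P=cloud(d,K,R,p);z=P[...,2]
for l,h in [('post_tip',.088),('empty',.022),('gap',.025),('reel_a',0)]:
    for r in viewer.spot_point('wrist',l)[:3]: print(l,round(r['p'],2),np.round(r['pixel']),ray(r['pixel'],h,K,R,p).round(4))
near=np.hypot(P[...,0]-.513,P[...,1]-.009)<.07
for a,b,t in [(.06,.1,'post'),(.036,.048,'empty'),(.022,.028,'rim')]:
    m=near&(z>a)&(z<b)
    if m.sum()>5:
        c,r=cv2.minEnclosingCircle(P[m][:,:2].astype(np.float32));print(t,m.sum(),np.round(c,4),round(r,4),P[m].mean(0).round(4))
im2,d,K,R,p=cam('top')
for r in viewer.masks_of('top','cap')[:1]: P=cloud(d,K,R,p);print('cap',P[r['mask']].mean(0))
for r in viewer.masks_of('top','reel_a')[:4]: print('reel',r['p'],np.nanmean(P[r['mask']],0).round(4))
go(.513,.0095,.035)
E
```

```text
post_tip 0.85 [180. 242.] [0.509  0.0106 0.088 ]
empty 0.71 [164. 244.] [0.5107 0.0093 0.022 ]
gap 0.95 [115. 244.] [0.5281 0.0576 0.025 ]
reel_a 0.72 [ 13. 136.] [0.459  0.1861 0.    ]
reel_a 0.71 [287. 437.] [ 0.6875 -0.2305  0.    ]
post 153 [0.5101 0.0045] 0.0017 [0.5112 0.0109 0.0797]
empty 1612 [0.5105 0.009 ] 0.0252 [0.511  0.0101 0.0416]
rim 4334 [0.5104 0.0087] 0.0639 [0.5119 0.0125 0.0245]
cap [nan nan nan]
reel 0.86 [0.4626 0.1866 0.0191]
reel 0.65 [ 0.6906 -0.228   0.0181]
clock 13.15 tcp [0.513  0.0099 0.2251] yaw 70.35 j6 1.93 F [-0.6 -0.6 -0.5] w 0.0599 g 0.0 | turn 0.0000 shift [-4.000e-01  1.000e-01  1.901e+02] dist 190
```

View pics/w2.png

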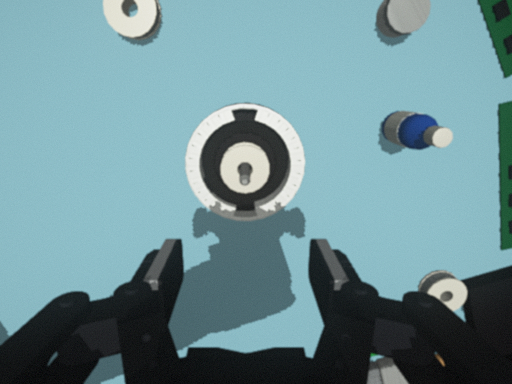

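Post and empty reel visible centred at (165,244); the right reel was knocked to about (0.69,-0.228). Descend and grip the empty reel.

Call:
{"op": "servo_tool", "data": {"commands": [[59,-0.6,-0.2,45,0],[59,0,0,45,0],[59,0,0,45,0],[59,0,0,35,0],[59,0,0,14,0],[59,0,0,6,0],[59,0,0,0,0],[40,0,0,0,0],[40,0,0,0,0],[40,0,0,0,0],[40,0,0,0,0]]}}

```text
clock: 14.52
eef_pos: [0.5141, 0.0089, 0.0371]
tool_rot: [0.818, 0.576, 0.002, 0.001]
ft_force: [-0.4, 0.8, 5.4]
grip_width: 0.0469
grasp_force: 61.4
```

Call:
{"op": "servo_tool", "data": {"commands": [[40,0,0,-10,0],[40,0,0,-30,0],[40,0,0,-40,0],[40,0,0,-40,0],[40,0,0,0,0]]}}

```text
clock: 15.15
eef_pos: [0.5157, 0.0089, 0.1596]
tool_rot: [0.818, 0.576, 0.004, 0.003]
ft_force: [1.1, -0.6, -0.1]
grip_width: 0.0473
grasp_force: 61.8
```

```bash
python3 - <<'E'
from h import *
im,d,K,R,p=cam('wrist');save('w3',im)
go(.433,-.367,.12)
E
```

```text
clock 15.20 tcp [0.5141 0.0088 0.1574] yaw 70.29 j6 1.93 F [-0.2  0.4 -0.4] w 0.0474 g 61.8 | turn 0.0000 shift [-381.2   50.2   37. ] dist 386
```

View pics/w3.png

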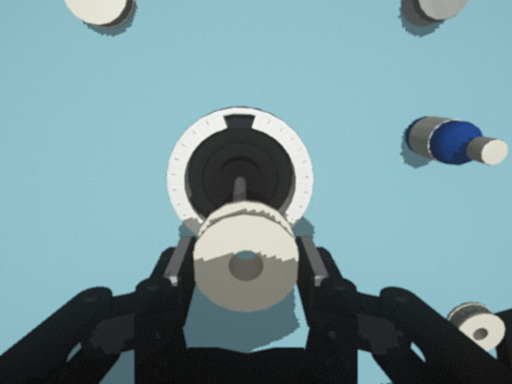

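The empty reel is in the fingers at (265,245), post now free; carry to the bin.

Call:
{"op": "servo_tool", "data": {"commands": [[40,-20,2.5,0,0],[40,-38,5,0,0],[40,-38,5,0,0],[40,-38,5,0,0],[40,-38,5,0,0],[40,-38,5,0,0],[40,-38,5,0,0],[40,-38,5,0,0],[40,-38,5,0,0],[40,-38,5,0,0],[40,-18,2.5,0,0],[40,0,0,0,0],[40,0,0,40,0],[40,0,0,40,0],[40,0,0,38,0],[40,0,0,8,0],[65,0,0,0,0],[65,0,0,0,0],[65,0,0,0,0]]}}

```text
clock: 17.58
eef_pos: [0.4327, -0.3666, 0.0308]
tool_rot: [0.818, 0.576, 0.0, 0.002]
ft_force: [0.1, -0.7, -1.0]
grip_width: 0.065
grasp_force: 0.0
```

Call:
{"op": "servo_tool", "data": {"commands": [[65,0,0,-30,0],[65,0,0,-50,0],[65,0,0,-50,0],[65,0,0,-40,0]]}}

```text
clock: 18.08
eef_pos: [0.4321, -0.3663, 0.2026]
tool_rot: [0.818, 0.576, 0.001, 0.002]
ft_force: [0.5, -0.0, 0.1]
grip_width: 0.0652
grasp_force: 0.0
```

```bash
python3 - <<'E'
from h import *
im,d,K,R,p=cam('top');save('t2',im[60:330,60:460]);P=cloud(d,K,R,p);z=P[...,2]
for r in viewer.masks_of('top','reel_a')[:4]:
    m=r['mask']&(z>.015)&(z<.025);q=P[m][:,:2].astype(np.float32)
    print('reel',r['p'],len(q),cv2.minEnclosingCircle(q) if len(q) else '',q.mean(0),z[r['mask']].max())
for r in viewer.masks_of('top','empty')[:3]: print('empty',r['p'],np.nanmean(P[r['mask']],0))
print('tablet z',P[130,360],P[145,352])
go(.62,-.21,.19,np.radians(-5))
E
```

```text
reel 0.85 266 ((0.691649317741394, -0.22920972108840942), 0.02493879199028015) [ 0.69113106 -0.22868061] nan
reel 0.61 286 ((0.46195289492607117, 0.1867934614419937), 0.02505713701248169) [0.46207893 0.18646578] 0.0246393951454561
reel 0.18 0  [nan nan] 0.011378066855035729
empty 0.64 [ 0.43241844 -0.36072752  0.02069337]
tablet z [ 0.76104477 -0.2642175   0.0044136 ] [ 0.71863242 -0.23928906  0.01872876]
clock 18.23 tcp [ 0.4332 -0.3672  0.2032] yaw 70.28 j6 1.21 F [-0.3  0.4 -0.2] w 0.0653 g 0.0 | turn 1.3138 shift [ 172.3 -173.    13.6] dist 245<stdin>:5: RuntimeWarning: Mean of empty slice.
  ret = um.true_divide(
```

View pics/t2.png

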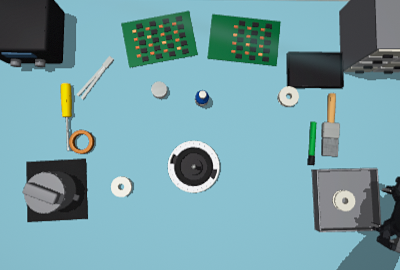

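Call:
{"op": "servo_tool", "data": {"commands": [[70,0,0,0,0.164],[70,0,0,0,0.164],[70,0,0,0,0.164],[70,0,0,0,0.164],[70,0,0,0,0.164],[70,0,0,0,0.164],[70,0,0,0,0.164],[70,0,0,0,0.164],[70,0,0,0,0],[70,28.7,-28.8,2,0],[70,28.7,-28.8,2,0],[70,28.7,-28.8,2,0],[70,28.7,-28.8,2,0],[70,28.7,-28.8,2,0],[70,28.7,-28.8,2,0],[70,0,0,0,0],[70,0,0,0,0]]}}

```text
clock: 20.35
eef_pos: [0.6173, -0.2082, 0.1864]
tool_rot: [0.999, -0.042, -0.001, -0.0]
ft_force: [-0.8, -0.6, -0.3]
grip_width: 0.0701
grasp_force: 0.0
```

```bash
cat >> h.py <<'E'
def reels(n='wrist',lo=.015,hi=.025):
    im,d,K,R,p=cam(n);P=cloud(d,K,R,p);z=P[...,2]
    for r in viewer.masks_of(n,'reel_a')[:4]:
        m=r['mask']&(z>lo)&(z<hi);q=P[m][:,:2].astype(np.float32)
        if len(q)>20: print(n,'reel',round(r['p'],2),len(q),np.round(cv2.minEnclosingCircle(q)[0],4),round(cv2.minEnclosingCircle(q)[1],4))
    return im,P
E
python3 - <<'E'
from h import *
im,P=reels();save('w4',im)
go(.684,-.2265,.05,np.radians(-5))
E
```

```text
wrist reel 0.91 2266 [ 0.6893 -0.2303] 0.025
clock 20.45 tcp [ 0.617  -0.2091  0.187 ] yaw -4.90 j6 2.90 F [-0.1  0.3  0.3] w 0.0701 g 0.0 | turn 0.0017 shift [ 68.4  11.5 137. ] dist 154
```

View pics/w4.png

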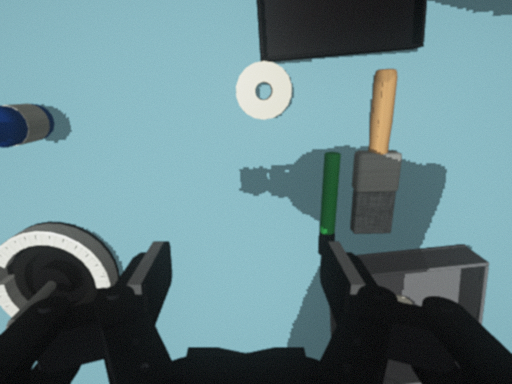

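Reel at (90,264), clear of marker and brush; approach with TCP a few mm inside its centre for reach.

Call:
{"op": "servo_tool", "data": {"commands": [[68,20,4,10,0],[68,24.5,4.5,30,0],[68,24,4,40,0],[68,0,0,40,0],[68,0,0,25,0],[68,0,0,15,0],[68,0,0,10,0],[68,0,0,0,0]]}}

```text
clock: 21.45
eef_pos: [0.6849, -0.2269, 0.0173]
tool_rot: [0.999, -0.043, -0.0, -0.0]
ft_force: [-0.8, -0.2, -0.0]
grip_width: 0.068
grasp_force: 0.0
```

Call:
{"op": "servo_tool", "data": {"commands": [[68,0,0,4,0],[68,0,0,0,0],[35,0,0,0,0],[35,0,0,0,0],[35,0,0,0,0],[35,0,0,0,0]]}}

```text
clock: 22.2
eef_pos: [0.6854, -0.227, 0.0146]
tool_rot: [0.999, -0.043, 0.001, 0.0]
ft_force: [-1.5, 0.6, 6.1]
grip_width: 0.0473
grasp_force: 61.8
```

Call:
{"op": "servo_tool", "data": {"commands": [[35,0,0,-15,0],[35,0,0,-35,0],[35,0,0,-50,0],[35,0,0,-40,0],[35,0,0,0,0],[35,0,0,0,0]]}}

```text
clock: 22.95
eef_pos: [0.6847, -0.2263, 0.1524]
tool_rot: [0.999, -0.043, -0.0, -0.0]
ft_force: [0.5, 0.3, -0.6]
grip_width: 0.0474
grasp_force: 61.9
```

```bash
python3 - <<'E'
from h import *
go(.513,.0092,.14)
im,d,K,R,p=cam('wrist');P=cloud(d,K,R,p);save('w5',im)
o=status.get_obs();Rm=Ro.from_quat(o['tool_rot']).as_matrix()
T=(P-o['eef_pos'])@Rm
m=(np.hypot(T[...,0],T[...,1])<.045)&(T[...,2]>-.02)&(T[...,2]<.03)&(im.min(-1)>140)
q=T[m];print(len(q),np.percentile(q,[1,50,99],axis=0).round(4),cv2.minEnclosingCircle(q[:,:2].astype(np.float32)))
E
```

```text
clock 22.95 tcp [ 0.6847 -0.2263  0.1524] yaw -4.87 j6 2.91 F [ 0.5  0.3 -0.6] w 0.0474 g 61.9 | turn 0.0000 shift [-191.1 -220.    12.7] dist 292
8082 [[-0.0187 -0.0228 -0.0073]
 [ 0.0081 -0.0008 -0.006 ]
 [ 0.0285  0.0222  0.0121]] ((0.009138351306319237, -0.0003024280595127493), 0.03018120303750038)
```

View pics/w5.png

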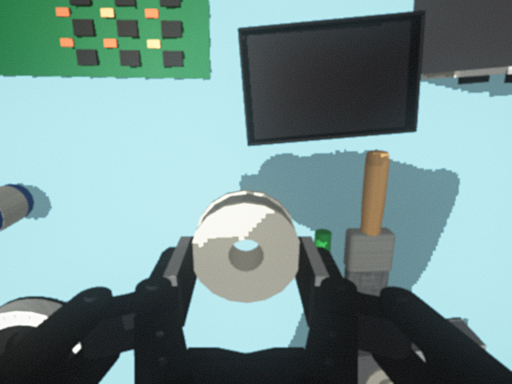

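```bash
cat >> h.py <<'E'
def held():
    o=status.get_obs(); im,d,K,R,p=cam('wrist');P=cloud(d,K,R,p)
    Rm=Ro.from_quat(o['tool_rot']).as_matrix();T=(P-o['eef_pos'])@Rm
    m0=(np.abs(T[...,0])<.045)&(np.abs(T[...,1])<.026)&(im.min(-1)>90)
    t=np.median(T[m0&(T[...,2]<0)&(T[...,2]>-.012)][:,2])
    m=m0&(np.abs(T[...,2]-t)<.002); q=T[m][:,:2].astype(np.float32)
    m8=(m*255).astype(np.uint8)
    cs,_=cv2.findContours(cv2.morphologyEx(m8,cv2.MORPH_OPEN,np.ones((3,3))),cv2.RETR_CCOMP,cv2.CHAIN_APPROX_NONE)
    for c in cs:
        if len(c)>50:
            a=c[:,0,:]; g=T[a[:,1],a[:,0]]; e=cv2.fitEllipse(a.astype(np.float32)); u,v=e[0]
            r=np.array([(u-K[0,2])/K[0,0],(v-K[1,2])/K[1,1],1]); r=Rm.T@(R@r); cp=Rm.T@(p-o['eef_pos']); X=cp+r*(t-cp[2])/r[2]
            print('contour',len(c),'px',np.round(e[0]),np.round(e[1]),'tool',X.round(4))
    print('top z',t.round(4),cv2.minEnclosingCircle(q))
E
python3 -c "
from h import *
held()"
```

```text
contour 313 px [246. 252.] [100. 108.] tool [ 0.0053 -0.0002 -0.0048]
contour 99 px [245. 254.] [31. 35.] tool [ 0.0042 -0.0003 -0.0048]
top z -0.0048 ((0.001575218397192657, -0.00012767629232257605), 0.02745732106268406)
```

```bash
python3 -c "
from h import *
go(.5078,.0073,.125,np.radians(20))"
```

```text
clock 23.05 tcp [ 0.6839 -0.226   0.1507] yaw -4.87 j6 2.91 F [-0.1 -0.3 -1.2] w 0.0473 g 61.9 | turn -0.4341 shift [ -85.6 -279.4   26.7] dist 293
```

Call:
{"op": "servo_tool", "data": {"commands": [[35,0,0,0,-0.145],[35,0,0,0,-0.145],[35,0,0,0,-0.144],[35,0,0,0,0],[35,-10.7,-35,0,0],[35,-10.7,-35,0,0],[35,-10.7,-35,0,0],[35,-10.7,-35,0,0],[35,-10.7,-35,0,0],[35,-10.7,-35,0,0],[35,-10.7,-35,0,0],[35,-10.7,-34.4,0,0],[35,0,0,15,0],[35,0,0,12,0],[35,0,0,0,0],[35,0,0,0,0]]}}

```text
clock: 25.05
eef_pos: [0.5096, 0.0061, 0.1258]
tool_rot: [0.985, 0.173, -0.0, 0.0]
ft_force: [0.2, -0.7, -1.4]
grip_width: 0.0475
grasp_force: 62.0
```

```bash
python3 - <<'E'
from h import *
go(.5078,.0073,.11,np.radians(20)); held()
im,d,K,R,p=cam('wrist'); save('w6',im)
for l,h in [('post_tip',.088),('pot',.0),('gap',.025)]:
    for r in viewer.spot_point('wrist',l)[:2]: print(l,round(r['p'],2),np.round(r['pixel']),ray(r['pixel'],h,K,R,p).round(4))
E
```

```text
clock 25.05 tcp [0.5096 0.0061 0.1258] yaw 19.90 j6 2.81 F [ 0.2 -0.7 -1.4] w 0.0475 g 62.0 | turn -0.0018 shift [-1.2 -1.8 15.8] dist 16
contour 317 px [246. 252.] [100. 108.] tool [ 0.0055 -0.0006 -0.0049]
contour 94 px [246. 254.] [31. 35.] tool [ 0.0044 -0.0006 -0.0049]
top z -0.0049 ((0.0016951641300693154, -0.0005688201636075974), 0.02742355316877365)
pot 0.87 [180. 241.] [0.5104 0.0105 0.    ]
gap 0.77 [146. 188.] [0.5284 0.0583 0.025 ]
```

View pics/w6.png

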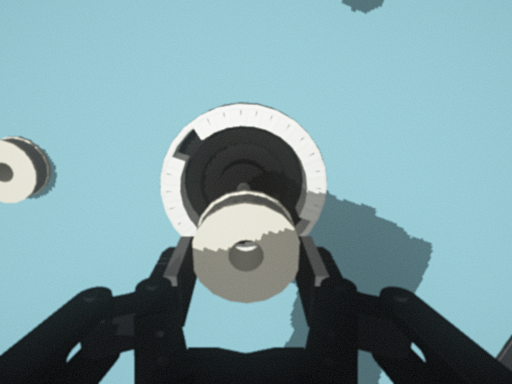

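```bash
cat >> h.py <<'E'
def rim():
    im,d,K,R,p=cam('wrist');P=cloud(d,K,R,p);z=P[...,2]
    m=(np.hypot(P[...,0]-.512,P[...,1]-.009)<.068)&(np.abs(z-.0245)<.004)&(im.min(-1)>110)
    q=P[m][:,:2];r=np.hypot(*(q-[.512,.009]).T);q=q[(r>.05)]
    from scipy.optimize import least_squares
    out=[]  # outer edge per angle bin
    c=np.array([.512,.009])
    for _ in range(5):
        v=q-c;a=np.degrees(np.arctan2(v[:,1],v[:,0]))//6;rr=np.hypot(*v.T)
        e=np.array([q[a==k][rr[a==k].argmax()] for k in np.unique(a) if (a==k).sum()>15])
        s=least_squares(lambda x:np.hypot(*(e-x[:2]).T)-x[2],[*c,.064],loss='soft_l1',f_scale=.0005);c=s.x[:2]
    print('rim',s.x.round(4),len(e),'resid',np.abs(s.fun).mean().round(5))
E
python3 -c "
from h import *
rim();held()"
```

```text
rim [0.5111 0.0091 0.0633] 47 resid 0.00096
contour 309 px [245. 252.] [100. 108.] tool [ 0.0055 -0.0007 -0.0049]
contour 95 px [246. 255.] [31. 35.] tool [ 0.0044 -0.0006 -0.0049]
top z -0.0049 ((0.0018189257243648171, -0.000846893060952425), 0.027511056512594223)
```

Reel hole at (255,246) ahead of post; correct about 2 mm each way and lower onto the tip.

Call:
{"op": "servo_tool", "data": {"commands": [[35,-1.9,-1.7,0,0],[35,0,0,0,0],[35,0,0,10,0],[35,0,0,10,0],[35,0,0,10,0],[35,0,0,5,0],[35,0,0,0,0]]}}

```text
clock: 26.28
eef_pos: [0.5063, 0.0077, 0.0904]
tool_rot: [0.985, 0.173, -0.001, -0.0]
ft_force: [-0.2, 0.5, -1.5]
grip_width: 0.0473
grasp_force: 62.0
```

Call:
{"op": "servo_tool", "data": {"commands": [[35,0,0,15,0],[35,0,0,15,0],[35,0,0,12,0],[35,0,0,6,0],[35,0,0,3,0],[35,0,0,0,0]]}}

```text
clock: 27.02
eef_pos: [0.5069, 0.0077, 0.0401]
tool_rot: [0.985, 0.174, 0.0, -0.0]
ft_force: [0.2, 0.4, -1.3]
grip_width: 0.0471
grasp_force: 62.0
```

Call:
{"op": "servo_tool", "data": {"commands": [[35,0,0,3,0],[35,0,0,0,0],[58,0,0,0,0],[58,0,0,0,0],[58,0,0,0,0],[58,0,0,-15,0],[58,0,0,-40,0],[58,0,0,-50,0],[58,0,0,-50,0],[58,0,0,0,0]]}}

```text
clock: 28.28
eef_pos: [0.5101, 0.0078, 0.198]
tool_rot: [0.985, 0.174, 0.006, 0.001]
ft_force: [-0.1, 0.7, -0.2]
grip_width: 0.0583
grasp_force: 0.0
```

```bash
python3 - <<'E'
from h import *
rim()
im,d,K,R,p=cam('wrist');P=cloud(d,K,R,p);z=P[...,2]
m=(np.hypot(P[...,0]-.512,P[...,1]-.009)<.04)&(np.abs(z-.042)<.004);q=P[m]
print('seated',len(q),cv2.minEnclosingCircle(q[:,:2].astype(np.float32)),np.median(q[:,2]))
reels('top')
go(.459,.185,.15)
E
```

```text
rim [0.5109 0.009  0.0634] 60 resid 0.00019
seated 1925 ((0.5103580355644226, 0.00942414253950119), 0.02512751892209053) 0.04149076038192678
top reel 0.71 294 [0.4621 0.1871] 0.0248
clock 28.48 tcp [0.5058 0.0077 0.1913] yaw 19.98 j6 2.81 F [-0.5 -0.7  0.2] w 0.0583 g 0.0 | turn 0.0000 shift [  16.6 -182.6   41.4] dist 188
```

```bash
python3 -c "
from h import *
go(.4620,.1870,.15,np.radians(40))"
```

```text
clock 28.48 tcp [0.5058 0.0077 0.1913] yaw 19.98 j6 2.81 F [-0.5 -0.7  0.2] w 0.0583 g 0.0 | turn -0.3494 shift [  81.7 -165.5   41.4] dist 189
```

Call:
{"op": "servo_tool", "data": {"commands": [[70,0,0,0,-0.175],[70,0,0,0,-0.174],[70,0,0,0,0],[70,16.3,-33.1,5,0],[70,16.3,-33.1,5,0],[70,16.3,-33.1,5,0],[70,16.3,-33.1,5,0],[70,16.3,-33.1,5,0],[70,0,0,0,0],[70,0,0,0,0]]}}

```text
clock: 29.72
eef_pos: [0.4626, 0.1865, 0.1666]
tool_rot: [0.94, 0.341, -0.001, 0.0]
ft_force: [0.6, -0.2, 0.5]
grip_width: 0.0698
grasp_force: 0.0
```

```bash
python3 -c "
from h import *
im,P=reels()
go(.4620,.1870,.014,np.radians(40))"
```

```text
wrist reel 0.74 2089 [0.4596 0.1869] 0.0252
wrist reel 0.65 143 [ 0.5133 -0.0023] 0.0375
clock 29.82 tcp [0.463 0.186 0.167] yaw 39.85 j6 2.83 F [ 0.  -0.1  0.6] w 0.0701 g 0.0 | turn -0.0026 shift [-1.00e-01 -1.40e+00  1.53e+02] dist 153
```

Call:
{"op": "servo_tool", "data": {"commands": [[68,-0.3,-1.4,45,0],[68,0,0,50,0],[68,0,0,35,0],[68,0,0,15,0],[68,0,0,8,0],[68,0,0,0,0],[68,0,0,0,0],[35,0,0,0,0],[35,0,0,0,0],[35,0,0,0,0],[35,0,0,0,0]]}}

```text
clock: 31.2
eef_pos: [0.4626, 0.1883, 0.0158]
tool_rot: [0.94, 0.342, 0.001, -0.0]
ft_force: [-1.5, -0.2, 7.1]
grip_width: 0.047
grasp_force: 60.4
```

Call:
{"op": "servo_tool", "data": {"commands": [[35,0,0,-15,0],[35,0,0,-35,0],[35,0,0,-50,0],[35,0,0,-40,0],[35,0,0,0,0],[35,0,0,0,0]]}}

```text
clock: 31.95
eef_pos: [0.4613, 0.1876, 0.1541]
tool_rot: [0.94, 0.342, -0.0, 0.0]
ft_force: [-0.7, 0.4, -1.2]
grip_width: 0.0474
grasp_force: 62.0
```

```bash
python3 -c "
from h import *
held()
go(.513,.0092,.15)"
```

```text
contour 310 px [245. 265.] [ 97. 105.] tool [-0.0014 -0.0009 -0.0036]
contour 92 px [246. 267.] [29. 35.] tool [-0.0023 -0.0008 -0.0036]
top z -0.0036 ((-0.0019769116770476103, 0.0014693778939545155), 0.027719775214791298)
clock 32.00 tcp [0.4608 0.1874 0.1533] yaw 39.99 j6 2.83 F [ 0.1 -0.6 -1. ] w 0.0472 g 62.0 | turn 0.0000 shift [-74.5 170.1   3.3] dist 186
```

Call:
{"op": "servo_tool", "data": {"commands": [[35,-12.3,28.3,0,0],[35,-12.3,28.3,0,0],[35,-12.3,28.3,0,0],[35,-12.3,28.3,0,0],[35,-12.4,28.2,0,0],[35,-12.4,28.2,0,0],[35,0,0,15,0],[35,0,0,12,0],[35,0,0,0,0],[35,0,0,0,0]]}}

```text
clock: 33.25
eef_pos: [0.5137, 0.011, 0.1269]
tool_rot: [0.94, 0.342, -0.0, -0.0]
ft_force: [-0.2, -0.5, -1.1]
grip_width: 0.0474
grasp_force: 62.1
```

```bash
python3 -c "
from h import *
rim();held()
go(.5131,.0099,.1)"
```

```text
rim [0.5111 0.0094 0.0632] 48 resid 0.00105
contour 296 px [245. 265.] [ 97. 105.] tool [-0.0014 -0.0009 -0.0036]
contour 95 px [245. 267.] [31. 35.] tool [-0.0027 -0.0009 -0.0036]
top z -0.0036 ((-0.0019383199978619814, 0.0015980575699359179), 0.027491504326462746)
clock 33.35 tcp [0.5143 0.0109 0.1275] yaw 40.04 j6 2.46 F [ 0.8 -0.6 -0.8] w 0.0473 g 62.1 | turn 0.0000 shift [-1.5 -0.  27.5] dist 28
```

Call:
{"op": "servo_tool", "data": {"commands": [[35,-1.4,0,0,0],[35,0,0,0,0],[35,0,0,10,0],[35,0,0,10,0],[35,0,0,10,0],[35,0,0,5,0],[35,0,0,0,0]]}}

```text
clock: 34.22
eef_pos: [0.5125, 0.0093, 0.0914]
tool_rot: [0.94, 0.342, -0.001, -0.0]
ft_force: [0.2, -0.4, -0.9]
grip_width: 0.0468
grasp_force: 62.1
```

Threaded (underside 75 mm, no force). Seat: underside 42 mm means TCP about 58 mm.

Call:
{"op": "servo_tool", "data": {"commands": [[35,0,0,15,0],[35,0,0,12,0],[35,0,0,5,0],[35,0,0,0,0],[58,0,0,0,0],[58,0,0,0,0],[58,0,0,0,0],[58,0,0,-15,0],[58,0,0,-40,0],[58,0,0,-45,0],[58,0,0,-45,0],[58,0,0,0,0],[58,0,0,0,0]]}}

```text
clock: 35.85
eef_pos: [0.5128, 0.0094, 0.2055]
tool_rot: [0.94, 0.342, 0.0, 0.0]
ft_force: [-0.9, -0.4, -0.7]
grip_width: 0.0581
grasp_force: 0.0
```

```bash
python3 - <<'E'
from h import *
im,d,K,R,p=cam('wrist');P=cloud(d,K,R,p);z=P[...,2];save('w7',im)
m=(np.hypot(P[...,0]-.512,P[...,1]-.009)<.04)&(np.abs(z-.062)<.006);q=P[m]
print('seated',len(q),cv2.minEnclosingCircle(q[:,:2].astype(np.float32)),np.percentile(q[:,2],[2,50,98]))
reels('top')
im,d,K,R,p=cam('scene');save('s2',im)
go(.4507,.3501,.2,np.radians(70.3))
E
```

```text
seated 2122 ((0.510181725025177, 0.007723893970251083), 0.025203300639986992) [0.05984016 0.06148475 0.06312227]
clock 36.05 tcp [0.512  0.0094 0.2038] yaw 39.98 j6 2.46 F [-0.3  0.4  0.2] w 0.0578 g 0.0 | turn -0.5292 shift [ 300.1 -172.6    4. ] dist 346
```

View pics/s2.png

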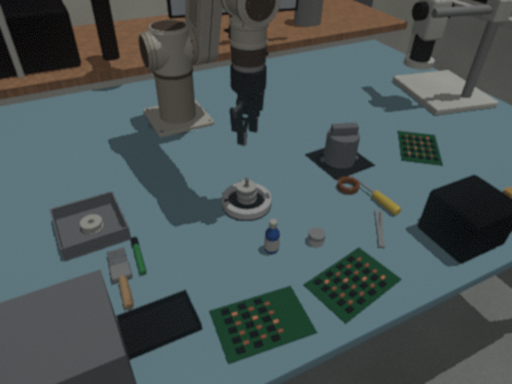

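Scene view: two reels on the post (190,246), empty in bin (224,91), cap on mat (145,341), no other reels left. Fetch the cap.

Call:
{"op": "servo_tool", "data": {"commands": [[58,0,0,0,-0.177],[58,0,0,0,-0.176],[58,0,0,0,-0.176],[58,0,0,0,0],[58,33.3,-19.2,0,0],[58,33.3,-19.2,0,0],[58,33.3,-19.2,0,0],[58,33.3,-19.2,0,0],[58,33.3,-19.2,0,0],[58,33.3,-19.2,0,0],[58,33.3,-19.2,0,0],[58,33.3,-19.2,0,0],[58,33.7,-19,0,0],[58,0,0,0,0],[58,0,0,0,0]]}}

```text
clock: 37.92
eef_pos: [0.4514, 0.3497, 0.2044]
tool_rot: [0.818, 0.575, -0.001, 0.0]
ft_force: [-0.1, -0.1, -0.3]
grip_width: 0.0579
grasp_force: 0.0
```

```bash
python3 - <<'E'
from h import *
im,d,K,R,p=cam('wrist');P=cloud(d,K,R,p);z=P[...,2]
m=(np.hypot(P[...,0]-.45,P[...,1]-.35)<.07)&(z>.11)&(z<.13);q=P[m]
print(cv2.minAreaRect(q[:,:2].astype(np.float32)),np.median(q[:,2]))
go(.4507,.3501,.1065,np.radians(70.3))
E
```

```text
((0.44914886355400085, 0.3486272096633911), (0.07507690042257309, 0.026057643815875053), 70.33045959472656) 0.12034109362435987
clock 37.98 tcp [0.4516 0.3493 0.2046] yaw 70.19 j6 2.58 F [-0.4 -1.5 -0.9] w 0.0577 g 0.0 | turn -0.0020 shift [ 0.6 -1.  98.1] dist 98
```

Call:
{"op": "servo_tool", "data": {"commands": [[58,0.6,-0.8,35,0],[58,0,0,40,0],[58,0,0,21,0],[58,0,0,0,0],[58,0,0,0,0],[15,0,0,0,0],[15,0,0,0,0],[15,0,0,0,0],[15,0,0,0,0],[15,0,0,-20,0],[15,0,0,-40,0],[15,0,0,-45,0],[15,0,0,-10,0],[15,0,0,0,0],[15,0,0,0,0]]}}

```text
clock: 39.85
eef_pos: [0.4501, 0.3501, 0.2217]
tool_rot: [0.818, 0.576, -0.002, 0.0]
ft_force: [-0.5, -0.4, -2.2]
grip_width: 0.0248
grasp_force: 59.6
```

```bash
python3 -c "
from h import *
go(.513,.0095,.215,np.radians(70.5))"
```

```text
clock 39.85 tcp [0.4501 0.3501 0.2217] yaw 70.29 j6 2.58 F [-0.5 -0.4 -2.2] w 0.0248 g 59.6 | turn -0.0037 shift [-300.1  173.     7.4] dist 346
```

Call:
{"op": "servo_tool", "data": {"commands": [[15,-15,8.6,0,0],[15,-33.3,19.2,0,0],[15,-33.3,19.2,0,0],[15,-33.3,19.2,0,0],[15,-33.3,19.2,0,0],[15,-33.3,19.2,0,0],[15,-33.3,19.2,0,0],[15,-33.3,19.2,0,0],[15,-33.3,19.2,0,0],[15,-18.7,10.8,0,0],[15,0,0,0,0],[15,0,0,0,0]]}}

```text
clock: 41.35
eef_pos: [0.5121, 0.0098, 0.2235]
tool_rot: [0.818, 0.575, -0.001, -0.001]
ft_force: [-0.9, 0.3, -3.0]
grip_width: 0.0245
grasp_force: 59.5
```

```bash
python3 - <<'E'
from h import *
im,d,K,R,p=cam('wrist');save('w8',im)
go(.513,.0094,.15,np.radians(70.5))
E
```

```text
clock 41.40 tcp [0.5122 0.0103 0.2237] yaw 70.31 j6 1.93 F [ 0.8  0.1 -1.8] w 0.0242 g 59.5 | turn -0.0034 shift [-0.5  1.1 73.7] dist 74
```

View pics/w8.png

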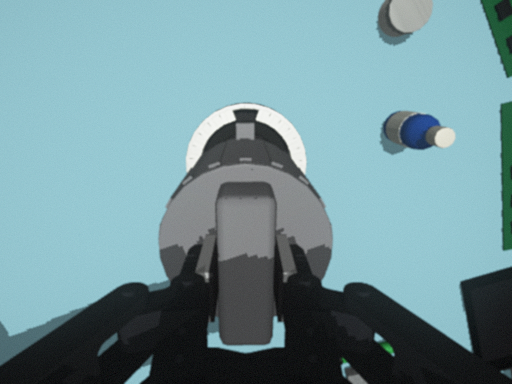

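Cap's lug (132,245) points at the gap (115,245). Lower.

Call:
{"op": "servo_tool", "data": {"commands": [[15,-0.5,0.8,20,0],[15,0,0,25,0],[15,0,0,25,0],[15,0,0,13,0],[15,0,0,0,0],[15,0,0,0,0]]}}

```text
clock: 42.15
eef_pos: [0.5141, 0.0096, 0.1421]
tool_rot: [0.818, 0.576, 0.001, 0.0]
ft_force: [0.5, -1.3, -1.5]
grip_width: 0.0248
grasp_force: 59.4
```

Call:
{"op": "servo_tool", "data": {"commands": [[15,0,0,8,0],[15,0,0,8,0],[15,0,0,6,0],[15,0,0,0,0]]}}

```text
clock: 42.65
eef_pos: [0.5168, 0.0152, 0.1272]
tool_rot: [0.816, 0.577, 0.009, -0.002]
ft_force: [-9.2, 15.7, 33.9]
grip_width: 0.0248
grasp_force: 66.7
```

Call:
{"op": "servo_tool", "data": {"commands": [[15,0,0,-6,0],[15,0,0,-8,0],[15,0,0,0,0],[15,0,0,0,0]]}}

```text
clock: 43.15
eef_pos: [0.5131, 0.0087, 0.1325]
tool_rot: [0.818, 0.575, -0.001, 0.0]
ft_force: [0.0, 0.5, -3.1]
grip_width: 0.0247
grasp_force: 62.0
```

```bash
python3 - <<'E'
from h import *
go(.513,.0094,.118,np.radians(70.7)); print(status.get_obs()['ft_torque'])
im,d,K,R,p=cam('wrist');save('w9',im[60:240,120:380].repeat(3,0).repeat(3,1))
P=cloud(d,K,R,p);z=P[...,2]
m=(np.hypot(P[...,0]-.512,P[...,1]-.009)<.07)&(z>.143)&(z<.165);print(cv2.minAreaRect(P[m][:,:2].astype(np.float32)),np.median(z[m]))
E
```

```text
clock 43.15 tcp [0.5131 0.0087 0.1325] yaw 70.25 j6 1.93 F [ 0.   0.5 -3.1] w 0.0247 g 62.0 | turn -0.0079 shift [ 0.6 -0.3 14.5] dist 15
[ 0.03438744 -0.05958971 -0.0144471 ]
((0.5073298811912537, 0.006607607007026672), (0.07349224388599396, 0.053378455340862274), 49.29685592651367) 0.14460356392252358
```

View pics/w9.png

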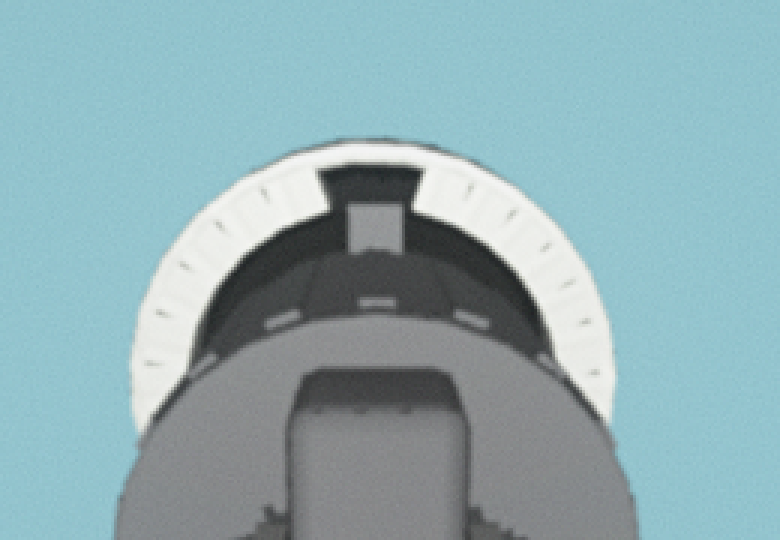

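```bash
python3 - <<'E'
from h import *
im,d,K,R,p=cam('wrist')
o=status.get_obs();P=cloud(d,K,R,p);z=P[...,2]
yaw=np.radians(70.25);ex=np.array([np.cos(yaw),np.sin(yaw)]);ey=np.array([np.sin(yaw),-np.cos(yaw)])
m=(np.abs(z-.0245)<.004)&(im.min(-1)>180)
q=P[m][:,:2];q=q[np.hypot(*(q-[.512,.009]).T)<.07]
s=(q-[.5,0])@ex;t=(q-[.5,0])@ey
print('rim n',len(q),'front max',s[np.abs(t-np.median(t))<.01].max(),'tmin,max',t.min(),t.max())
from scipy.optimize import least_squares
a=np.degrees(np.arctan2(q[:,1]-.009,q[:,0]-.511))//4;rr=np.hypot(q[:,0]-.511,q[:,1]-.009)
e=np.array([q[a==k][rr[a==k].argmax()] for k in np.unique(a) if (a==k).sum()>10])
f=least_squares(lambda x:np.hypot(*(e-x[:2]).T)-.0635,[.511,.009],loss='soft_l1',f_scale=.0005);c=f.x;print('rim centre',c,np.abs(f.fun).mean())
zl=P[130:142,240:250,2];print('lug z',np.nanmedian(zl))
L=ray([127.7,245],np.nanmedian(zl),K,R,p)[:2];print('lug tip rel rim (x,y tool)',(L-c)@ex,(L-c)@ey)
print('gap outer',(ray([60+165/3,243.5],.025,K,R,p)[:2]-c)@ex)
mt=(z>.115)&(z<.126)&(np.hypot(P[...,0]-.512,P[...,1]-.009)<.06);g=P[mt]
u=(g[:,:2]-c)@ex;v=(g[:,:2]-c)@ey;print('cap top',len(g),np.median(g[:,2]),'x max',u.max(),'y',v.min(),v.max(),'tilt',np.linalg.lstsq(np.c_[u,v,np.ones(len(u))],g[:,2],rcond=None)[0])
print(o['eef_pos'][:2],((o['eef_pos'][:2]-c)@ex,(o['eef_pos'][:2]-c)@ey))
E
```

```text
rim n 4197 front max 0.07517527327185734 tmin,max -0.05642533937974332 0.07069431784285252
rim centre [0.51059981 0.00898131] 0.00015398192911085545
lug z 0.030780215772191727
lug tip rel rim (x,y tool) 0.04967156672394484 0.0008914524774538621
gap outer 0.05819335339800431
cap top 5388 0.11574864055046298 x max 0.04112371386466216 y -0.044430979667230454 0.04621837908649136 tilt [ 0.00668156 -0.00253957  0.11602204]
[0.51297574 0.00887156] (np.float64(0.0006995726353076023), np.float64(0.002273260178696546))
```

Call:
{"op": "servo_tool", "data": {"commands": [[15,3,0,0,0],[15,3,-0.5,0,0],[15,0,0,0,0],[15,0,0,0,0]]}}

```text
clock: 43.75
eef_pos: [0.5149, 0.0152, 0.1331]
tool_rot: [0.818, 0.576, -0.0, 0.0]
ft_force: [0.4, -0.5, -2.7]
grip_width: 0.0246
grasp_force: 62.0
```

```bash
cat >> h.py <<'E'
def lug():
    from scipy.optimize import least_squares
    im,d,K,R,p=cam('wrist');P=cloud(d,K,R,p);z=P[...,2];o=status.get_obs()
    yaw=np.arctan2(R[1,0],R[0,0]);Rm=Ro.from_quat(o['tool_rot']).as_matrix();ex=Rm[:2,0];ey=Rm[:2,1]
    m=(np.abs(z-.0245)<.004)&(im.min(-1)>180);q=P[m][:,:2];q=q[np.hypot(*(q-[.512,.009]).T)<.07]
    a=np.degrees(np.arctan2(q[:,1]-.009,q[:,0]-.511))//4;rr=np.hypot(q[:,0]-.511,q[:,1]-.009)
    e=np.array([q[a==k][rr[a==k].argmax()] for k in np.unique(a) if (a==k).sum()>10])
    c=least_squares(lambda x:np.hypot(*(e-x[:2]).T)-.0635,[.511,.009],loss='soft_l1',f_scale=.0005).x
    u=(P[...,:2]-c)@ex;v=(P[...,:2]-c)@ey
    g=im.astype(int); 
    for col in (240,244,248):
        print(col,[(r,int(g[r,col].mean()),round(float(u[r,col])*1e3,1),round(float(z[r,col])*1e3,1)) for r in range(112,140,2)])
    print('rim',c.round(4),'tcp rel',((o['eef_pos'][:2]-c)@ex).round(4),((o['eef_pos'][:2]-c)@ey).round(4))
    return im
E
python3 - <<'E'
from h import *
im=lug();go(.513,.0094,.118,np.radians(70.7))
E
```

```text
240 [(112, 180, 65.5, -0.0), (114, 161, 63.9, -0.2), (116, 139, 63.7, 17.1), (118, 236, 62.8, 24.4), (120, 240, 61.3, 23.8), (122, 217, 59.8, 23.3), (124, 82, 56.3, 3.0), (126, 45, 54.7, 3.3), (128, 123, 56.3, 31.1), (130, 148, 54.9, 31.5), (132, 152, 53.5, 31.8), (134, 149, 52.0, 31.2), (136, 148, 50.6, 31.8), (138, 148, 49.1, 31.3)]
244 [(112, 181, 65.5, 0.1), (114, 149, 63.9, -0.5), (116, 128, 63.7, 16.4), (118, 235, 62.7, 22.8), (120, 241, 61.4, 24.9), (122, 225, 60.1, 26.0), (124, 108, 56.3, 3.4), (126, 45, 54.8, 4.3), (128, 123, 56.4, 32.1), (130, 152, 54.9, 31.0), (132, 151, 53.7, 33.2), (134, 149, 52.1, 31.9), (136, 148, 50.6, 31.8), (138, 147, 49.3, 32.2)]
248 [(112, 181, 65.5, -0.6), (114, 131, 63.9, -1.2), (116, 120, 63.5, 13.9), (118, 235, 62.8, 23.8), (120, 240, 61.5, 25.0), (122, 225, 59.9, 24.1), (124, 112, 56.4, 3.6), (126, 40, 54.7, 3.4), (128, 122, 56.4, 32.0), (130, 157, 55.1, 32.5), (132, 152, 53.6, 32.3), (134, 150, 52.0, 31.1), (136, 150, 50.6, 31.8), (138, 147, 49.2, 31.6)]
rim [0.5106 0.0089] tcp rel 0.0074 0.0019
clock 43.80 tcp [0.5149 0.0152 0.1331] yaw 70.30 j6 1.94 F [ 0.4  0.1 -2.4] w 0.0244 g 62.0 | turn -0.0070 shift [-6.1  0.1 15.1] dist 16
```

Lug tip now 57 mm from the rim centre as it should be; lower gently.

Call:
{"op": "servo_tool", "data": {"commands": [[15,0,0,3,0],[15,0,0,3,0],[15,0,0,0,0]]}}

```text
clock: 44.18
eef_pos: [0.5145, 0.0151, 0.1266]
tool_rot: [0.818, 0.576, -0.0, -0.0]
ft_force: [-0.1, -0.5, -1.8]
grip_width: 0.0244
grasp_force: 61.9
```

Free now, below the earlier contact.

Call:
{"op": "servo_tool", "data": {"commands": [[15,0,0,3,0],[15,0,0,2,0],[15,0,0,0,0]]}}

```text
clock: 44.55
eef_pos: [0.5148, 0.0151, 0.1219]
tool_rot: [0.818, 0.576, -0.0, -0.0]
ft_force: [-0.4, -0.8, -1.6]
grip_width: 0.0247
grasp_force: 62.0
```

Call:
{"op": "servo_tool", "data": {"commands": [[15,0,0,3,0],[15,0,0,0,0]]}}

```text
clock: 44.8
eef_pos: [0.5151, 0.015, 0.1197]
tool_rot: [0.818, 0.576, 0.0, 0.0]
ft_force: [-2.3, -0.6, 5.5]
grip_width: 0.0246
grasp_force: 62.8
```

Cap rests on the seal in the gaps, but the grip is 6 mm off its axis: release, recentre and regrip.

Call:
{"op": "servo_tool", "data": {"commands": [[50,0,0,0,0],[50,0,0,0,0],[50,0,0,0,0],[50,-6.2,0,0,0],[50,0,0,-60,0],[50,0,0,-40,0],[50,0,0,0,0],[50,0,0,0,0]]}}

```text
clock: 45.8
eef_pos: [0.5124, 0.009, 0.2186]
tool_rot: [0.818, 0.576, -0.0, -0.0]
ft_force: [-0.1, 0.7, -0.6]
grip_width: 0.05
grasp_force: 0.0
```

```bash
python3 - <<'E'
from h import *
im,d,K,R,p=cam('wrist');P=cloud(d,K,R,p);z=P[...,2];save('w10',im)
n=np.hypot(P[...,0]-.512,P[...,1]-.009)<.06
for a,b in [(.122,.14),(.095,.112)]:
    m=n&(z>a)&(z<b);print(cv2.minAreaRect(P[m][:,:2].astype(np.float32)),np.median(z[m]))
rim()
go(.513,.0094,.1165,np.radians(70.7))
E
```

```text
((0.5109795331954956, 0.00872582197189331), (0.07460995018482208, 0.025990981608629227), 70.29829406738281) 0.13136382213523295
((0.5113214254379272, 0.009725183248519897), (0.08961853384971619, 0.0937977135181427), 70.35032653808594) 0.10357485995741188
rim [0.5106 0.0091 0.0634] 34 resid 0.00014
clock 45.90 tcp [0.5118 0.0092 0.2176] yaw 70.28 j6 1.93 F [-0.4  0.6  0.4] w 0.0500 g 0.0 | turn -0.0073 shift [  0.7   1.4 101.1] dist 101
```

View pics/w10.png

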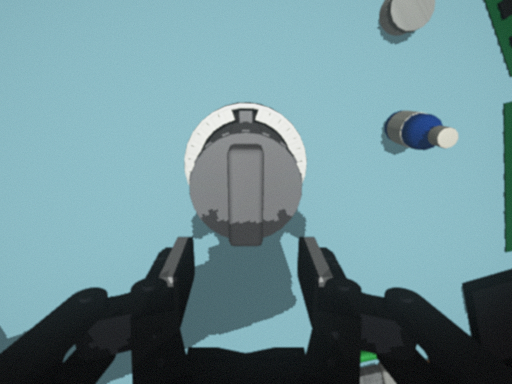

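Cap sits centred with the lug in the gap (117,245). Regrip on the axis.

Call:
{"op": "servo_tool", "data": {"commands": [[50,0.5,1,40,0],[50,0,0,40,0],[50,0,0,20.5,0],[50,0,0,0,0],[50,0,0,0,0],[15,0,0,0,0],[15,0,0,0,0],[15,0,0,0,0],[15,0,0,0,0]]}}

```text
clock: 47.02
eef_pos: [0.5146, 0.0095, 0.1193]
tool_rot: [0.818, 0.576, 0.001, 0.0]
ft_force: [0.1, 0.4, 2.5]
grip_width: 0.0247
grasp_force: 60.9
```

Call:
{"op": "servo_tool", "data": {"commands": [[15,0,0,4,0],[15,0,0,3,0],[15,0,0,1,0],[15,0,0,0,0],[15,0,0,0,0]]}}

```text
clock: 47.65
eef_pos: [0.5145, 0.0096, 0.112]
tool_rot: [0.818, 0.576, 0.001, 0.0]
ft_force: [-3.2, 0.7, 11.1]
grip_width: 0.0243
grasp_force: 61.9
```

Call:
{"op": "servo_tool", "data": {"commands": [[15,0,0,0.8,0],[15,0,0,0,0],[15,0,0,0,0.12],[15,0,0,0,0.12],[15,0,0,0,0]]}}

```text
clock: 48.28
eef_pos: [0.5157, 0.0102, 0.1118]
tool_rot: [0.881, 0.474, 0.002, 0.0]
ft_force: [-0.1, 2.6, 11.7]
grip_width: 0.0247
grasp_force: 62.0
```

```bash
python3 -c "
from h import *
print(status.get_obs()['ft_torque'])
go(.513,.0094,.111,np.radians(10.7))"
```

```text
[ 0.30688688  0.06157229 -0.07701328]
clock 48.27 tcp [0.5157 0.0102 0.1118] yaw 56.53 j6 2.17 F [-0.1  2.6 11.7] w 0.0247 g 62.0 | turn 0.8000 shift [-2.8  0.3  0.8] dist 3
```

Turning freely. Continue to the stop.

Call:
{"op": "servo_tool", "data": {"commands": [[15,0,0,0,0.13],[15,-1,0,0,0.13],[15,0,0,0,0.13],[15,-0.5,0,0,0.13],[15,0,0,0,0.13],[15,0,0,0,0.13],[15,0,0,0,0.04],[15,0,0,0,0],[15,0,0,0,0]]}}

```text
clock: 49.4
eef_pos: [0.5158, 0.008, 0.1121]
tool_rot: [0.997, 0.083, 0.003, 0.001]
ft_force: [1.2, 0.1, 10.4]
grip_width: 0.0247
grasp_force: 61.8
```

```bash
python3 -c "
from h import *
print(status.get_obs()['ft_torque'])
go(.513,.0094,.111,np.radians(10.7))"
```

```text
[-0.49612922 -0.23487185  0.09654476]
clock 49.40 tcp [0.5158 0.008  0.1121] yaw 9.57 j6 2.99 F [ 1.2  0.1 10.4] w 0.0247 g 61.8 | turn -0.0197 shift [-2.5 -1.9  1.1] dist 3
```

Call:
{"op": "servo_tool", "data": {"commands": [[15,0,0,-2,0],[15,0,0,-2,0],[15,0,0,-1.5,0],[15,0,0,0,0],[15,0,0,0,0]]}}

```text
clock: 50.02
eef_pos: [0.5153, 0.0079, 0.1166]
tool_rot: [0.997, 0.083, 0.003, 0.001]
ft_force: [2.7, -0.9, 5.6]
grip_width: 0.0246
grasp_force: 61.1
```

Call:
{"op": "servo_tool", "data": {"commands": [[50,0,0,0,0],[50,0,0,0,0],[50,0,0,0,0],[50,0,0,-30,0],[50,0,0,-40,0],[50,0,0,-35,0],[50,0,0,0,0],[50,0,0,0,0]]}}

```text
clock: 51.02
eef_pos: [0.5122, 0.0084, 0.2194]
tool_rot: [0.997, 0.083, -0.001, -0.0]
ft_force: [0.9, -0.4, 0.5]
grip_width: 0.05
grasp_force: 0.0
```

```bash
python3 - <<'E'
from h import *
for c in ['wrist','top']:
    im,d,K,R,p=cam(c);P=cloud(d,K,R,p);z=P[...,2];save(c+'f',im)
    n=np.hypot(P[...,0]-.512,P[...,1]-.009)<.06
    for a,b in [(.122,.14),(.092,.112)]:
        m=n&(z>a)&(z<b)
        if m.sum()>20: print(c,cv2.minAreaRect(P[m][:,:2].astype(np.float32)),np.median(z[m]))
rim(); go(.513,.0094,.2)
E
```

```text
wrist ((0.5125716328620911, 0.00873606652021408), (0.07586383819580078, 0.025996539741754532), 9.810637474060059) 0.12920686752591257
wrist ((0.5144386291503906, 0.009005751460790634), (0.08955524861812592, 0.09305297583341599), 6.9502058029174805) 0.10141999151751924
rim [0.5109 0.0088 0.0634] 34 resid 0.00016
clock 51.17 tcp [0.5119 0.0084 0.2188] yaw 9.56 j6 2.99 F [-0.7 -0.4  0.3] w 0.0505 g 0.0 | turn 0.0000 shift [ 1.3 -0.8 18.8] dist 19
```

View pics/wristf.png

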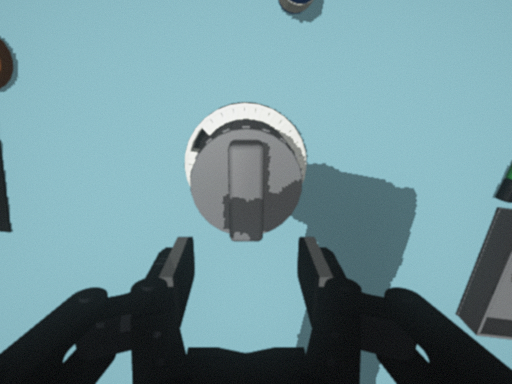

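Heights and yaw match the starting locked view (bar at (190,247)); cap is locked, robot clear.

```bash
python3 -c "
from h import *
print(bot.job_done())"
```

```text
the job is handed in; nothing more can be done
None
```

The job is handed in, with no verdict returned: by the last camera checks the cap is locked back on, both full reels (the only two I found) are on the post, and the empty reel is in the bin.

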